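# Try out a serviced foot control on the test box

### The job

Try out the wide foot control: with the closed fingertips press the square key on the test box all the way down and let it come up, then push the treadle of the wider foot control right down, keep it down for at least half a second, and withdraw so that it comes up again. Press lightly (no more than about 25 N), grasp or lift nothing, do not shift either foot control, do not press the other keys or the smaller foot control, and leave everything else where it stands.

Things in the scene. Friction and masses are not known exactly. Their poses are not given: they have to be found in the camera images.
- testbox: grey bench test box, fixed to the bench, 150 (its x) by 240 (its y) by 55 tall; origin at the centre of its underside; it is turned up to 0.3 rad. A row of four black plastic keys lies along its y axis, 30 toward the robot from the box's middle, at -81, -27, +27 and +81; which key is in which place changes from run to run. The far half of its top has a look-only dial and sockets.
- square_module: aluminium plate 50 by 46 by 3 lying on the test box, carrying the square key; origin at its underside centre (55 above the bench)
- square_key_top (a point): centre of the top face of the square key: black, 28 by 28 seen from above, standing 18 above its plate (76 above the bench when up). This point goes down with the key
- square_key (a joint): how far the square key is pressed, m: 0 up, 0.008 at its stop. A spring key: about 1.6 N starts it, 4.8 N holds it at the stop; it comes up by itself
- round_key (a joint): the same for the round key (diameter 30 seen from above), to be left alone
- oblong_key (a joint): the same for the long narrow key (44 by 15), to be left alone
- cross_key (a joint): the same for the cross-shaped key (36 over the arms), to be left alone
- wide_pedal: the wide foot control, grey plastic, 165 long (its x) by 112 wide (its y), loose on the bench, about 0.75 kg; origin at the centre of its underside; the hinge (heel) end is at its -x, the raised toe end with black ribs and a short cord stub at its +x, turned away from the robot
- wide_pedal_press (a point): where to push: on top of the ribbed toe part of the wide foot control's treadle, on its middle line, 43 from the origin toward the toe end, about 51 above the bench when up, 32 when down. The treadle is 90 wide and slopes up 0.2 rad toward the toe. This point moves with the treadle
- wide_pedal_treadle (a joint): angle of the wide foot control's treadle, rad: 0 up, 0.16 right down. The hinge lies at the heel, 121 behind the push point, which goes down about 19 over the whole travel. Sprung: about 3 N at the push point starts it, 8 N holds it right down; it comes up by itself
- small_pedal: the small foot control, to be left alone: same shape and plastic, 118 long by 74 wide, about 40 tall, loose; origin at the centre of its underside. The two foot controls may change places
- small_pedal_treadle (a joint): angle of the small foot control's treadle, rad: 0 up, 0.16 right down
- spool_a: bystander, leave alone: wooden thread spool, green thread, standing, diameter 34, 48 tall, on the bench near the robot; origin at the centre of its underside (sizes in mm)
- spool_b: bystander, leave alone: wooden thread spool, white thread, standing, diameter 34, 48 tall, on the far side of the bench mat; origin at the centre of its underside (sizes in mm)
- spool_c: bystander, leave alone: small thread spool, blue thread, diameter 22, 26 tall, standing on top of the test box behind its keys; origin at the centre of its underside (sizes in mm)
- oil: bystander, leave alone: white oil bottle, diameter 42, 105 tall, standing at the far side of the mat; origin at the centre of its underside (sizes in mm)
- driver: bystander, leave alone: screwdriver 170 long, lying at the far side of the mat; origin near its middle, axis along its own x (sizes in mm)
- jar: bystander, leave alone: glass screw jar, diameter 56, 60 tall, standing at the robot's right; origin at the centre of its underside (sizes in mm)
- motor: bystander, leave alone: small black sewing-machine motor, about 115 long, 66 tall, loose, lying near the robot on its left; origin at the centre of its underside (sizes in mm)
Mind the look-alikes: they are no part of the job. What is shaped like the wide_pedal but purple is not meant.

How it is judged:
On the way, in this order (a step that is already met when the one before it is completed fails the run):
1. the fingers press the square key down (at least 5.5 mm of its 8 mm) (value of joint square_key above 0.0055 m and contact force between the fingers and square_module above 0.5 N), for 0.1 s.
2. the square key has come up (under 1.5 mm) (value of joint square_key below 0.0015 m), for 0.1 s.
3. the fingers hold the wide foot control's treadle down (at least 0.12 of 0.16 rad) for half a second (value of joint wide_pedal_treadle above 0.12 rad and contact force between the fingers and wide_pedal above 0.5 N and value of joint square_key below 0.0015 m), for 0.5 s.
At the end, for the whole second after the job is handed in: All four keys are up (under 1.5 mm), both treadles are up (under 0.02 rad), both foot controls and all bystanders stand at rest, upright, within 20 mm of where they were (value of joint each of square_key, round_key, oblong_key, cross_key below 0.0015 m and value of joint each of wide_pedal_treadle, small_pedal_treadle below 0.02 rad and distance of each of wide_pedal, small_pedal, spool_a, spool_b, spool_c, oil, driver, jar, motor from where it was at the start of the episode below 0.02 m and angle between each of wide_pedal, small_pedal, spool_a, spool_b, spool_c, oil, jar, motor's own z axis and vertical below 0.1 rad and linear speed of each of wide_pedal, small_pedal, spool_a, spool_b, spool_c, oil, driver, jar, motor below 0.02 m/s); the robot touches nothing.
It fails at once if another key is pressed (over 3 mm) (value of joint any of round_key, oblong_key, cross_key above 0.003 m).
It fails at once if the small foot control is pressed (over 0.05 rad) (value of joint small_pedal_treadle above 0.05 rad).
It fails at once if the square key or the wide foot control is pushed with more than 30 N (contact force between any of the fingers, the arm and square_module above 30 N or contact force between any of the fingers, the arm and wide_pedal above 30 N).
It fails at once if a foot control is lifted (over 12 mm) or shifted (over 20 mm) (height (world z) of any of wide_pedal, small_pedal above 0.012 m or distance of any of wide_pedal, small_pedal from where it was at the start of the episode above 0.02 m).
It fails at once if a bystander is moved (over 20 mm) (distance of any of spool_a, spool_b, spool_c, oil, driver, jar, motor from where it was at the start of the episode above 0.02 m).
It also fails if it takes over 45 s, if anything falls off the work surface, if the arm or the gripper's body presses on something with over 40 N, if the wrist force passes 120 N, or if a joint passes its speed limit or range.

### The arm

A 7-joint arm with a two-finger parallel gripper is mounted at the origin on the work surface. World frame = base frame: x ahead of the robot, y to its left, z up, the work surface at z = 0. Lengths are in m, angles in rad, forces in N, time in s.
With the tool pointing down it reaches from about 0.4 to 0.85 m from the base axis. Payload 10.4 kg.
Tool frame: the origin (TCP) lies at the centre of the arm's flange, where the gripper is bolted on; the fingertips stand 182 mm ahead of it and the grasp point (between the pads) lies r.grasp_offset ahead of it (r.grasp_offset is the distance from the TCP to the grasp point, in m); z points along the fingers, y is the line along which they close (so a half turn about z gives the same grasp; the last joint's range is limited). The gripper opens to 87 mm and grips with 3 to 60 N. Pads are 19 mm wide; open, the fingers measure 117 mm over their backs; the gripper's body (75 mm by 190 mm) begins 51 mm behind the grasp point.
Start: joints at [1.13, 0.332, -0.065, 1.46, 0.022, 1.35, -0.088], TCP at [0.254, -0.571, 0.405] pointing down, gripper open.
Joint ranges: [-2.6, 2.6], [-0.5, 2.12], [-1.47, 1.34], [0.16, 2.42], [-1.27, 4.41], [0.06, 2.06], [-2.6, 2.6]. Speed limits (rad/s): [2.22, 2.22, 2.79, 2.79, 3.14, 3.14, 3.14].

### API

Orientations are given as a unit quaternion [x, y, z, w].
In Python, from bench import status, vision, job, spotter, r gives the robot as it stands. The module is installed in compiled form; this text tells all that it offers.
- The arm moves only by the tool play_rows, never from a script. Its argument "series" is a list of rows, each a list of 6 numbers: the shift along the tool's x, y, z each as a share of 150 mm, from -1 to 1, then the turn, a rotation vector about the tool's x, y, z each as a share of 30 degrees, from -1 to 1. In form: [[x, y, z, ax, ay, az], ...]. A call has 1 to 5 rows; each row is the pose to reach, as a shift and turn from the pose commanded when the call began, along the tool's axes at that moment; what a row does not reach only later rows make up. A row lasts 1/10 s, in which the tool goes at most 50 mm and 8.59 degrees, less where a joint would pass 70% of its speed; a pose out of reach is approached as far as the arm can. A call with a number of a shift or a turn outside -1 to 1 is refused whole. A call with a gripper value outside its range is refused whole. "fingers" is the opening, from -1 (shut) to 1 (fully open), set as the call begins (left out, the last holds). The fingers move at their own pace and stop on an object; "squeeze" is the grip in N (left out, the last holds). Time passes only in rows, so rows that repeat a pose let the fingers close. It gives the time, the measured TCP pose, the force, the opening and the grip force at its end, in the units of the state.
- status.read_state(): the state, without advancing time (a new reading comes with each control period).
- vision.camera(name): name is "scene" or "side" or "wrist"; returns the picture (384x512x3 uint8, blue, green, red); there is no depth.
- vision.calibration(name): a dict with "fx", "fy", "cx", "cy" (pixels), "rvec" (rotation vector, rad) and "tvec" (3), from world to camera coordinates, as OpenCV has them; the wrist camera has in their place "T_tool_cam" (4x4, takes a point from camera to tool coordinates, whose origin is the TCP and whose axes are the flange's). Camera axes: x right, y down, z forward; pixel columns grow to the right and rows downward; lengths in m; the calibration is good to about 2 mm. A picture is of the moment at which its call begins: read the wrist's pose just before it. calibration takes no time and is no camera call.
- job.close_job(): hands the job in; it is judged then, once.
Trained networks look in the newest picture that a camera, given by its name, has taken for a name from the list of things; names that differ only in an ending like _2 or _b are one class to them, and where a whole thing is asked for, a point or a joint stands for the part that bears it (a point fixed in the world has none). Each returns a list of dicts, best first, with "conf" (0 to 1); they miss things now and then, are a little off and sometimes report something else, mostly with a low value. They report only what shows in the picture. A call takes as long as a camera call. They do not tell look-alikes from the thing itself.
- spotter.boxes_of(camera, name): "point" ([x, y, z] in m, in world coordinates, good to about 4 mm: the middle of the surface that is visible of it).
- spotter.regions_of(camera, name): "pixels" (384x512 bool, what is visible of it).
The state is a dict: "time": time; "joint_positions": joint angles; "joint_vel": joint speeds; "joint_torque": joint torques, N m; "ee_pos": TCP position; "eef_rot": TCP orientation; "ft_force": force on the tool from outside, world axes, zero at the start; "torque": the same for the moment, N m; "width": finger opening in m; "grip_force": force on a finger pad.
Only numpy, scipy, OpenCV 4.12 (cv2) and the standard library are available. Lean on these libraries where they do the work, as an engineer would, in place of code of your own. Each camera call takes 0.05 s, during which the arm holds its last target. There are 200 camera calls.

## Working session

There is one attempt and no reset: what is moved stays moved. The work goes in short steps, Python scripts to look and compute and a tool call to move; the robot and the scene stay as the last step left them, time stands still between calls to the robot, and variables do not carry over. Pictures are saved under pics/ and viewed, at most 10 in all, crops included, and the job is handed in when it is done.

Besides the shell and the picture viewer there is one more tool, called as name([rows], argument=value, ...), one row to a line, values as JSON. play_rows: Moves the arm, as the interface text tells. Shift numbers are shares of 150 mm and turn numbers shares of 30 degrees, none past 1 either way. Its arguments: {"type":"object","properties":{"series":{"type":"array","items":{"type":"array","items":{"type":"number"}}},"fingers":{"type":"number"},"squeeze":{"type":"number"}},"required":["series"]}

```bash
mkdir -p pics; cat > h.py <<'E'
import numpy as np,cv2
from scipy.spatial.transform import Rotation as R
from bench import status,vision,job,spotter,r
def toolmove(target, s=None):
    s=s or status.read_state()
    return R.from_quat(s['eef_rot']).inv().apply(np.array(target)-s['ee_pos'])/0.15
def ray(cam,u,v,z):
    c=vision.calibration(cam)
    Rm=cv2.Rodrigues(np.array(c['rvec'],float))[0];t=np.array(c['tvec'],float).ravel()
    d=Rm.T@np.array([(u-c['cx'])/c['fx'],(v-c['cy'])/c['fy'],1]);o=-Rm.T@t
    return o+d*(z-o[2])/d[2]
def proj(cam,p):
    c=vision.calibration(cam)
    K=np.array([[c['fx'],0,c['cx']],[0,c['fy'],c['cy']],[0,0,1]],float)
    return cv2.projectPoints(np.array([p],float),np.array(c['rvec'],float),np.array(c['tvec'],float),K,None)[0].ravel()
E
python3 - <<'E'
from h import *
s=status.read_state();print(s['time'],s['ee_pos'],s['eef_rot'],s['width'],r.grasp_offset,s['ft_force'])
a=vision.camera('scene');b=vision.camera('side')
cv2.imwrite('pics/scene.png',cv2.resize(a,(800,600)));cv2.imwrite('pics/side.png',cv2.resize(b,(800,600)))
np.save('scene.npy',a);np.save('side.npy',b)
for n in ['testbox','square_module','square_key_top','wide_pedal','wide_pedal_press','small_pedal']:
  for c in ['scene','side']:
    for d in spotter.boxes_of(c,n): print(n,c,round(d['conf'],2),np.round(d['point'],3),np.round(proj(c,d['point'])))
E
```

```text
0.0 [ 0.25356596 -0.5711269   0.40397967] [ 9.78255488e-01  2.07402393e-01 -1.59135412e-04 -6.50275450e-04] 0.08728409018372374 0.1635 [-0.50178178  0.55748697 -0.39826405]
testbox scene 0.57 [0.618 0.154 0.055] [370. 193.]
testbox scene 0.32 [ 0.493 -0.341  0.045] [215. 235.]
testbox side 0.61 [ 0.476 -0.33   0.038] [272. 171.]
testbox side 0.58 [0.586 0.234 0.055] [160. 286.]
square_module scene 0.61 [0.557 0.115 0.061] [347. 187.]
square_module scene 0.47 [ 0.584 -0.142  0.029] [293. 229.]
square_module scene 0.16 [0.555 0.114 0.072] [347. 184.]
square_module side 0.5 [0.547 0.131 0.063] [190. 260.]
square_key_top scene 0.64 [ 0.564 -0.133  0.039] [290. 222.]
square_key_top side 0.55 [ 0.552 -0.116  0.028] [226. 209.]
square_key_top side 0.39 [ 0.478 -0.329  0.036] [271. 172.]
wide_pedal scene 0.92 [ 0.416 -0.704  0.03 ] [ 64. 283.]
wide_pedal scene 0.87 [ 0.208 -0.305  0.027] [178. 192.]
wide_pedal scene 0.58 [ 0.519 -0.346  0.036] [219. 244.]
wide_pedal scene 0.56 [ 0.579 -0.144  0.03 ] [291. 228.]
wide_pedal side 0.75 [ 0.477 -0.311  0.034] [270. 175.]
wide_pedal side 0.72 [ 0.424 -0.462  0.044] [298. 151.]
wide_pedal side 0.69 [ 0.387 -0.672  0.033] [325. 123.]
wide_pedal_press scene 0.95 [ 0.182 -0.308  0.043] [173. 185.]
wide_pedal_press scene 0.81 [ 0.493 -0.338  0.044] [216. 235.]
wide_pedal_press scene 0.81 [ 0.397 -0.693  0.047] [ 65. 271.]
wide_pedal_press scene 0.16 [0.624 0.107 0.068] [363. 195.]
wide_pedal_press side 0.87 [ 0.169 -0.297  0.04 ] [356. 202.]
wide_pedal_press side 0.73 [ 0.478 -0.329  0.037] [271. 171.]
wide_pedal_press side 0.68 [ 0.391 -0.683  0.043] [325. 119.]
wide_pedal_press side 0.6 [ 0.554 -0.113  0.031] [225. 209.]
small_pedal scene 0.96 [ 0.584 -0.143  0.029] [293. 229.]
small_pedal side 0.94 [ 0.553 -0.114  0.026] [226. 210.]
```

View pics/scene.png

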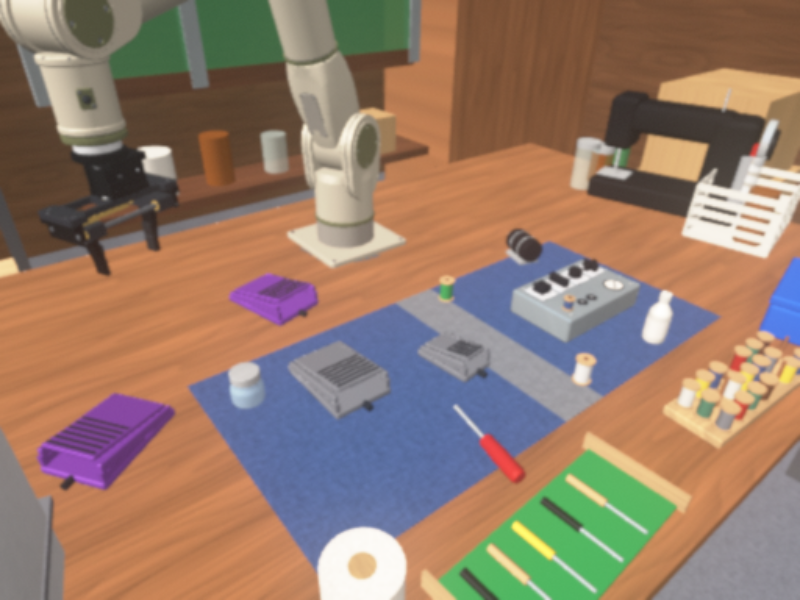

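View pics/side.png

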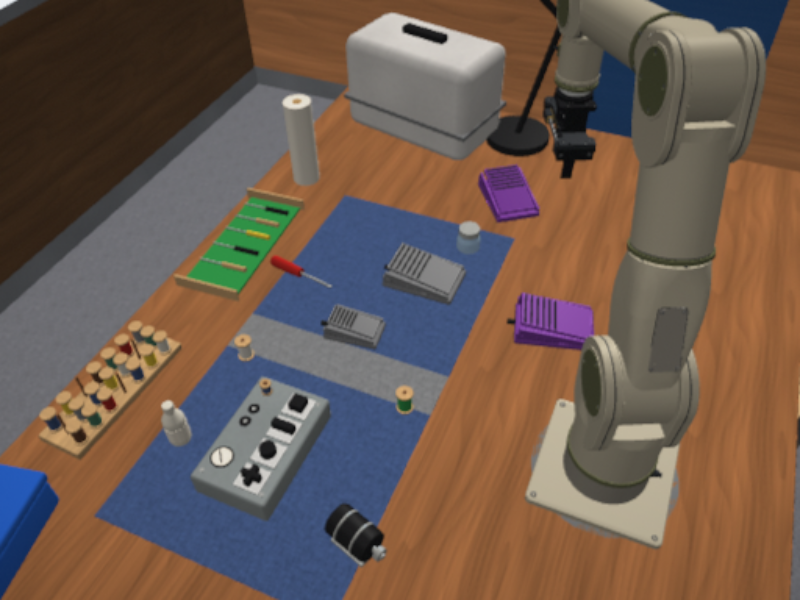

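The scene shows the test box at about (575,297) of 800x600. In the side view its keys run square (298,403), oblong (284,427), round (268,450) and cross (250,475). Candidates for the wide pedal:
- grey wide: scene (340,375), side (425,272)
- grey small: scene (455,354), side (353,325)
- purple: scene (105,440) and (275,298)

I choose the grey wide pedal on the mat beside the jar, and the square key at the row's end nearest the small pedal.

```bash
python3 - <<'E'
from h import *
a=np.load('scene.npy');b=np.load('side.npy')
c1=cv2.resize(b[235:320,120:220],(400,340),interpolation=cv2.INTER_CUBIC)
c2=cv2.resize(b[140:225,220:320],(400,340),interpolation=cv2.INTER_CUBIC)
c3=cv2.resize(a[160:245,310:410],(400,340)[:2],interpolation=cv2.INTER_CUBIC)
c4=cv2.resize(a[200:285,170:270],(400,340),interpolation=cv2.INTER_CUBIC)
o=np.vstack([np.hstack([c1,c2]),np.hstack([c3,c4])]);o=cv2.resize(o,(704,598))
cv2.imwrite('pics/crop.png',o)
print('key',ray('side',190.7,258,.076))
E
```

```text
key [0.54257388 0.13057901 0.076     ]
```

View pics/crop.png

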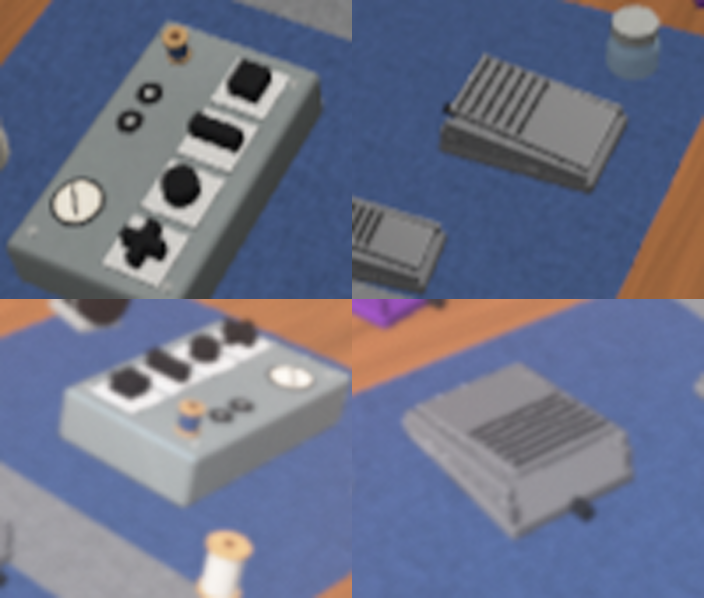

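The crop confirms the choice. The square key is at side px (191,257) and scene px (347,183). The wide grey pedal's ribs are at side px (261,167), with its toe away from the robot.

```bash
python3 - <<'E'
from h import *
print(ray('side',190.7,257,.076),ray('scene',346.9,183,.076))
print('ped',ray('side',261.2,167,.051), ray('scene',170+(545-352)/3.52,200+(430-299)/3.52,.051))
print(toolmove([.50,.11,.36]))
c=vision.calibration('wrist');print(c)
E
```

```text
[0.54426887 0.12750687 0.076     ] [0.55409736 0.11579024 0.076     ]
ped [ 0.5141516  -0.32343212  0.051     ] [ 0.5215448  -0.32956853  0.051     ]
[ 3.34415165 -3.48439649  0.29826482]
{'fx': 329.8914260559629, 'fy': 329.8914260559629, 'cx': 261.8160091812598, 'cy': 192.30037209520248, 'T_tool_cam': array([[ 7.55504527e-04, -9.67054919e-01, -2.54566716e-01,
         6.90985156e-02],
       [ 9.99999696e-01,  7.80209394e-04,  3.92417615e-06,
         5.00049676e-04],
       [ 1.94820449e-04, -2.54566641e-01,  9.67055214e-01,
         1.98804362e-02],
       [ 0.00000000e+00,  0.00000000e+00,  0.00000000e+00,
         1.00000000e+00]])}
```

play_rows([
  [0.15, -0.15, 0, 0, 0, 0],
  [0.35, -0.35, 0, 0, 0, 0],
  [0.55, -0.55, 0, 0, 0, 0],
  [0.75, -0.8, 0, 0, 0, 0],
  [0.95, -1, 0, 0, 0, 0],
], fingers=-1, squeeze=5)

```text
time: 1.2
ee_pos: [0.3232, -0.3742, 0.4049]
eef_rot: [0.978, 0.207, 0.0, 0.0]
ft_force: [1.0, -0.3, 1.1]
width: 0.0545
grip_force: 0.0
```

play_rows([
  [0.2, -0.2, 0, 0, 0, 0],
  [0.4, -0.4, 0, 0, 0, 0],
  [0.6, -0.6, 0, 0, 0, 0],
  [0.8, -0.8, 0, 0, 0, 0],
  [1, -1, 0, 0, 0, 0],
])

```text
time: 1.7
ee_pos: [0.3995, -0.1766, 0.405]
eef_rot: [0.978, 0.207, 0.0, 0.0]
ft_force: [0.3, -0.2, 0.4]
width: 0.0151
grip_force: 0.0
```

play_rows([
  [0.2, -0.2, 0, 0, 0, 0],
  [0.4, -0.4, 0, 0, 0, 0],
  [0.6, -0.6, 0, 0, 0, 0],
  [0.75, -0.8, 0.1, 0, 0, 0],
  [0.9, -1, 0.2, 0, 0, 0],
])

```text
time: 2.2
ee_pos: [0.462, 0.0152, 0.3749]
eef_rot: [0.978, 0.207, 0.001, 0.0]
ft_force: [0.5, -0.5, -0.7]
width: 0.0003
grip_force: 0.0
```

play_rows([
  [0.2, -0.2, 0, 0, 0, 0],
  [0.35, -0.35, 0, 0, 0, 0],
  [0.45, -0.45, 0, 0, 0, 0],
  [0.5, -0.5, 0, 0, 0, 0],
  [0.5, -0.5, 0, 0, 0, 0],
])

```text
time: 2.7
ee_pos: [0.4999, 0.1134, 0.3747]
eef_rot: [0.978, 0.208, -0.0, -0.0]
ft_force: [-0.4, -0.8, -0.6]
width: 0.0007
grip_force: 0.0
```

```bash
cat >> h.py <<'E'
def wray(u,v,z,s):
    c=vision.calibration('wrist');T=c['T_tool_cam'];Rt=R.from_quat(s['eef_rot'])
    d=Rt.apply(T[:3,:3]@np.array([(u-c['cx'])/c['fx'],(v-c['cy'])/c['fy'],1]));o=Rt.apply(T[:3,3])+s['ee_pos']
    return o+d*(z-o[2])/d[2]
E
python3 - <<'E'
from h import *
s=status.read_state();w=vision.camera('wrist');np.save('w1.npy',w)
print(s['ee_pos'],s['eef_rot'])
cv2.imwrite('pics/w1.png',cv2.resize(w,(800,600)))
for n in ['square_key_top','square_module']:
    for d in spotter.boxes_of('wrist',n): print(n,d['conf'],d['point'])
    for d in spotter.regions_of('wrist',n):
        v,u=np.nonzero(d['pixels']);print(n,d['conf'],u.mean(),v.mean(),len(u),wray(u.mean(),v.mean(),.07,s))
import pickle;pickle.dump(s,open('w1.pkl','wb'))
E
```

```text
[0.49992744 0.11335159 0.37467014] [ 9.78064898e-01  2.08300203e-01 -3.87006687e-05 -2.82418635e-04]
square_key_top 0.74 [0.5575, -0.0987, 0.0278]
square_key_top 0.59 [0.5527, 0.123, 0.0784]
square_key_top 0.93 274.9805137289637 131.42869796279894 1129 [0.54821001 0.12230771 0.07      ]
square_module 0.88 [0.5462, 0.1245, 0.0588]
square_module 0.86 273.75206885137374 129.08474015226747 3021 [0.5495692  0.12408071 0.07      ]
```

View pics/w1.png

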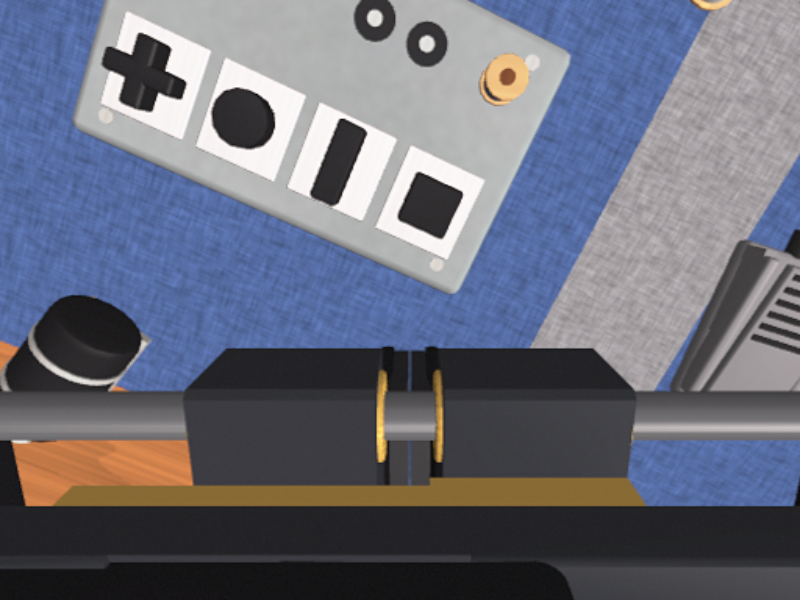

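Wrist view: the square key is at (430,205) of 800x600 and well clear of the oblong key at (340,162). The wrist ray agrees with the other cameras, about (0.548,0.122).

```bash
python3 - <<'E'
from h import *
import pickle
s=pickle.load(open('w1.pkl','rb'))
p=wray(275.2,131.2,.076,s);print(p)
s=status.read_state()
print(toolmove([p[0],p[1],.268]), s['ee_pos'])
E
```

```text
[0.54877209 0.12261437 0.076     ]
[0.32940002 0.06202695 0.71205651] [0.49979263 0.11124632 0.37480705]
```

play_rows([
  [0.15, 0.03, 0.2, 0, 0, 0],
  [0.25, 0.05, 0.4, 0, 0, 0],
  [0.33, 0.06, 0.6, 0, 0, 0],
  [0.33, 0.06, 0.7, 0, 0, 0],
  [0.33, 0.06, 0.71, 0, 0, 0],
])

```text
time: 3.45
ee_pos: [0.548, 0.1235, 0.2665]
eef_rot: [0.978, 0.207, -0.002, -0.0]
ft_force: [-0.4, -0.2, 0.6]
width: 0.0007
grip_force: 0.0
```

play_rows([
  [0, 0, 0, 0, 0, 0],
  [0, 0, 0, 0, 0, 0],
])

```text
time: 3.65
ee_pos: [0.5489, 0.1243, 0.2699]
eef_rot: [0.978, 0.207, 0.001, 0.0]
ft_force: [0.1, 1.0, -0.3]
width: 0.0005
grip_force: 0.0
```

play_rows([
  [0, 0, 0.05, 0, 0, 0],
  [0, 0, 0.08, 0, 0, 0],
  [0, 0, 0.1, 0, 0, 0],
  [0, 0, 0.11, 0, 0, 0],
  [0, 0, 0.11, 0, 0, 0],
])

```text
time: 4.15
ee_pos: [0.549, 0.1242, 0.2519]
eef_rot: [0.978, 0.207, 0.0, 0.0]
ft_force: [1.3, -1.4, 2.8]
width: 0.0003
grip_force: 2.1
```

play_rows([
  [0, 0, 0.007, 0, 0, 0],
  [0, 0, 0.013, 0, 0, 0],
  [0, 0, 0.013, 0, 0, 0],
])

```text
time: 4.45
ee_pos: [0.549, 0.1243, 0.2506]
eef_rot: [0.978, 0.207, 0.0, 0.0]
ft_force: [-1.3, -3.6, 10.7]
width: 0.0002
grip_force: 5.3
```

```bash
python3 - <<'E'
from h import *
f=[];z=[]
for i in range(6):
    vision.camera('wrist');s=status.read_state();f.append(s['ft_force'][2]);z.append(s['ee_pos'][2])
print(np.round(f,1),np.round(z,4))
E
```

```text
[10.5 10.4 10.1 10.2 10.4 10.4] [0.2506 0.2506 0.2506 0.2506 0.2506 0.2506]
```

The key is at its stop: 10.4 N, held steady for more than 0.3 s. I'll withdraw and travel to the pedal.

play_rows([
  [0, 0, -0.1, 0, 0, 0],
  [0, 0, -0.25, 0, 0, 0],
  [0, 0, -0.5, 0, 0, 0],
  [0, 0, -0.75, 0, 0, 0],
  [0, 0, -0.85, 0, 0, 0],
])

```text
time: 5.25
ee_pos: [0.5488, 0.1252, 0.3812]
eef_rot: [0.978, 0.208, 0.002, -0.0]
ft_force: [0.7, -0.4, 0.5]
width: 0.0005
grip_force: 0.0
```

```bash
python3 - <<'E'
from h import *
s=status.read_state();print(s['ee_pos'],s['ft_force'],toolmove([.455,-.34,.38]))
E
```

```text
[0.5487955  0.12516853 0.38118153] [ 0.70524653 -0.42351587  0.54429836] [-1.83171641  2.57931021  0.00267531]
```

play_rows([
  [-0.15, 0.2, 0, 0, 0, 0],
  [-0.3, 0.4, 0, 0, 0, 0],
  [-0.45, 0.6, 0, 0, 0, 0],
  [-0.6, 0.8, 0, 0, 0, 0],
  [-0.75, 1, 0, 0, 0, 0],
])

```text
time: 5.75
ee_pos: [0.5059, -0.0596, 0.377]
eef_rot: [0.978, 0.208, -0.0, -0.0]
ft_force: [0.5, -0.3, 0.1]
width: 0.0007
grip_force: 0.0
```

play_rows([
  [-0.15, 0.2, 0, 0, 0, 0],
  [-0.3, 0.4, 0, 0, 0, 0],
  [-0.45, 0.6, 0, 0, 0, 0],
  [-0.6, 0.8, 0, 0, 0, 0],
  [-0.75, 1, 0, 0, 0, 0],
])

```text
time: 6.25
ee_pos: [0.464, -0.2422, 0.377]
eef_rot: [0.978, 0.208, -0.0, -0.0]
ft_force: [0.4, 0.0, -0.6]
width: 0.0006
grip_force: 0.0
```

play_rows([
  [-0.15, 0.2, 0, 0, 0, 0],
  [-0.25, 0.4, 0, 0, 0, 0],
  [-0.33, 0.55, 0, 0, 0, 0],
  [-0.33, 0.58, 0, 0, 0, 0],
  [-0.33, 0.58, 0, 0, 0, 0],
])

```text
time: 6.75
ee_pos: [0.4548, -0.3408, 0.3767]
eef_rot: [0.978, 0.207, -0.0, -0.001]
ft_force: [0.6, 0.6, -0.9]
width: 0.0003
grip_force: 0.0
```

```bash
python3 - <<'E'
from h import *
vision.camera('wrist');vision.camera('wrist')
s=status.read_state();w=vision.camera('wrist')
print(s['ee_pos'],s['eef_rot'])
cv2.imwrite('pics/w2.png',cv2.resize(w,(800,600)))
for d in spotter.boxes_of('wrist','wide_pedal_press'): print(d['conf'],d['point'])
for d in spotter.regions_of('wrist','wide_pedal'):
        v,u=np.nonzero(d['pixels']);print(d['conf'],u.mean(),v.mean(),len(u),wray(u.mean(),v.mean(),.04,s))
import pickle;pickle.dump(s,open('w2.pkl','wb'))
E
```

```text
[ 0.4553379  -0.33932708  0.37711464] [ 9.78079784e-01  2.08229782e-01  7.26497194e-06 -5.42632914e-04]
0.94 [0.491, -0.3289, 0.0441]
0.7 268.15342126028634 141.31456431067522 17742 [ 0.49077376 -0.33026867  0.04      ]
0.6 472.2236268526591 309.02484742807326 2294 [ 0.41571911 -0.60963033  0.04      ]
0.55 108.40575079872204 304.2811501597444 313 [ 0.25837392 -0.24390991  0.04      ]
0.34 86.28827646544183 18.755468066491687 2286 [ 0.52286162 -0.14124875  0.04      ]
```

View pics/w2.png

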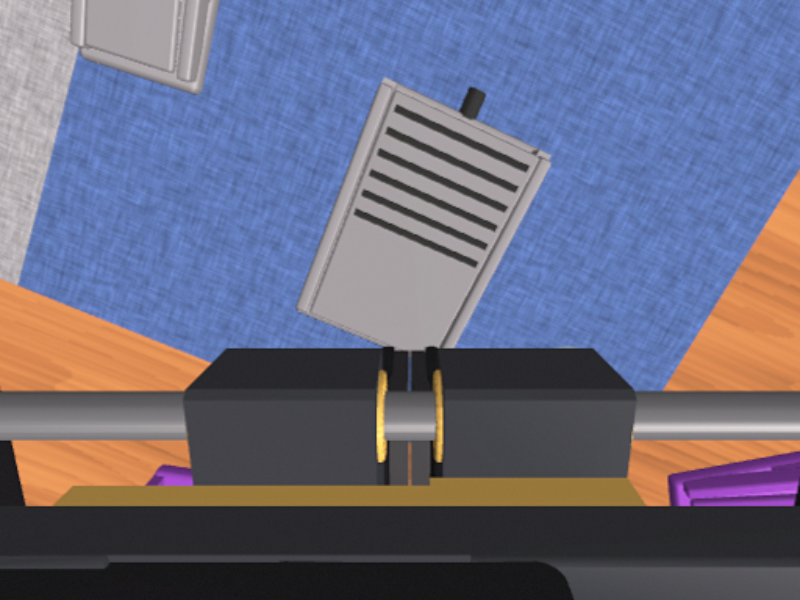

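Wrist view: the wide grey pedal's ribs span (397,107)-(528,168) to (357,212)-(477,265), with the cord stub at (473,100). The small pedal and purple pedals are well away.

```bash
python3 - <<'E'
from h import *
import pickle
s=pickle.load(open('w2.pkl','rb'));k=.64
W=lambda u,v,z:wray(u*k,v*k,z,s)
t1,t2=W(388,81,.058),W(549,155,.058);l1,l2=W(357,212,.047),W(477,265,.047);f1,f2=W(397,107,.057),W(528,168,.057)
h1=W(300,310,.025)
print('width',np.linalg.norm(t1-t2),np.linalg.norm(l1-l2));T=(t1+t2)/2;L=(l1+l2)/2;F=(f1+f2)/2
ax=(F-L)[:2];n=np.linalg.norm(ax);ax/=n;print(T,F,L,'ribs span',n,'heading',np.degrees(np.arctan2(ax[1],ax[0])),'heel len',np.linalg.norm((t1-h1)[:2]))
p=T[:2]-ax*39;p=T[:2]-ax*.039;print('press',p,'dist to L along',(p-L[:2])@ax)
print(status.read_state()['ee_pos'],toolmove([*p,.243]))
E
```

```text
width 0.09745398699682879 0.07929095972298586
[ 0.55455835 -0.33172497  0.058     ] [ 0.54406836 -0.33294282  0.057     ] [ 0.48123786 -0.33365045  0.047     ] ribs span 0.06283448672672115 heading 0.6452673390612602 heel len 0.1510120206919535
press [ 0.51556082 -0.33216418] dist to L along 0.03433751938356373
[ 0.45526232 -0.33954806  0.37745823] [0.38706119 0.1188133  0.89643625]
```

play_rows([
  [0.15, 0.04, 0.25, 0, 0, 0],
  [0.3, 0.08, 0.5, 0, 0, 0],
  [0.39, 0.11, 0.7, 0, 0, 0],
  [0.39, 0.11, 0.85, 0, 0, 0],
  [0.39, 0.11, 0.88, 0, 0, 0],
])

```text
time: 7.5
ee_pos: [0.5147, -0.3307, 0.2424]
eef_rot: [0.978, 0.208, -0.002, -0.002]
ft_force: [-0.6, -0.5, -0.2]
width: 0.0004
grip_force: 0.0
```

play_rows([
  [0, 0, 0.03, 0, 0, 0],
  [0, 0, 0.06, 0, 0, 0],
  [0, 0, 0.09, 0, 0, 0],
  [0, 0, 0.12, 0, 0, 0],
  [0, 0, 0.12, 0, 0, 0],
])

```text
time: 8.0
ee_pos: [0.5155, -0.3323, 0.228]
eef_rot: [0.978, 0.207, 0.001, 0.001]
ft_force: [2.5, -1.1, 5.0]
width: 0.0003
grip_force: 2.1
```

play_rows([
  [0, 0, 0.02, 0, 0, 0],
  [0, 0, 0.04, 0, 0, 0],
  [0, 0, 0.06, 0, 0, 0],
  [0, 0, 0.07, 0, 0, 0],
  [0, 0, 0.07, 0, 0, 0],
])

```text
time: 8.5
ee_pos: [0.5163, -0.3322, 0.2183]
eef_rot: [0.978, 0.208, 0.002, 0.001]
ft_force: [4.0, 0.1, 7.0]
width: 0.0008
grip_force: 3.4
```

play_rows([
  [0, 0, 0.01, 0, 0, 0],
  [0, 0, 0.015, 0, 0, 0],
  [0, 0, 0.015, 0, 0, 0],
])

```text
time: 8.8
ee_pos: [0.5164, -0.3322, 0.2164]
eef_rot: [0.978, 0.208, 0.002, 0.001]
ft_force: [3.8, 0.5, 7.3]
width: 0.0005
grip_force: 3.7
```

play_rows([
  [0, 0, 0.005, 0, 0, 0],
  [0, 0, 0.01, 0, 0, 0],
  [0, 0, 0.01, 0, 0, 0],
])

```text
time: 9.1
ee_pos: [0.5165, -0.3322, 0.215]
eef_rot: [0.978, 0.208, 0.002, 0.001]
ft_force: [4.0, 0.3, 7.9]
width: 0.0003
grip_force: 3.9
```

play_rows([
  [0, 0, 0.005, 0, 0, 0],
  [0, 0, 0.01, 0, 0, 0],
  [0, 0, 0.01, 0, 0, 0],
])

```text
time: 9.4
ee_pos: [0.5166, -0.3322, 0.2135]
eef_rot: [0.978, 0.208, 0.002, 0.001]
ft_force: [4.4, 0.2, 8.0]
width: 0.0006
grip_force: 4.1
```

play_rows([
  [0, 0, 0.005, 0, 0, 0],
  [0, 0, 0.01, 0, 0, 0],
  [0, 0, 0.01, 0, 0, 0],
])

```text
time: 9.7
ee_pos: [0.5167, -0.3322, 0.2126]
eef_rot: [0.978, 0.208, 0.002, 0.002]
ft_force: [3.4, 1.2, 12.6]
width: 0.0002
grip_force: 6.3
```

Force jumped to 12.6 N, so the treadle is at its stop. I'll hold for a second and then withdraw.

play_rows([
  [0, 0, 0, 0, 0, 0],
  [0, 0, 0, 0, 0, 0],
  [0, 0, 0, 0, 0, 0],
  [0, 0, 0, 0, 0, 0],
  [0, 0, 0, 0, 0, 0],
])

```text
time: 10.2
ee_pos: [0.5167, -0.3322, 0.2126]
eef_rot: [0.978, 0.208, 0.002, 0.002]
ft_force: [2.9, 1.1, 12.2]
width: 0.0004
grip_force: 6.3
```

play_rows([
  [0, 0, 0, 0, 0, 0],
  [0, 0, 0, 0, 0, 0],
  [0, 0, 0, 0, 0, 0],
  [0, 0, 0, 0, 0, 0],
  [0, 0, 0, 0, 0, 0],
])

```text
time: 10.7
ee_pos: [0.5167, -0.3322, 0.2126]
eef_rot: [0.978, 0.208, 0.002, 0.002]
ft_force: [2.4, 0.1, 13.2]
width: 0.0003
grip_force: 6.3
```

play_rows([
  [0, 0, -0.04, 0, 0, 0],
  [0, 0, -0.08, 0, 0, 0],
  [0, 0, -0.12, 0, 0, 0],
  [0, 0, -0.16, 0, 0, 0],
  [0, 0, -0.2, 0, 0, 0],
])

```text
time: 11.2
ee_pos: [0.5147, -0.3321, 0.2401]
eef_rot: [0.978, 0.207, -0.0, -0.0]
ft_force: [0.4, -0.5, 0.2]
width: 0.0004
grip_force: 0.0
```

play_rows([
  [0, 0, -0.15, 0, 0, 0],
  [0, 0, -0.35, 0, 0, 0],
  [0, 0, -0.6, 0, 0, 0],
  [0, 0, -0.8, 0, 0, 0],
  [0, 0, -0.8, 0, 0, 0],
])

```text
time: 11.7
ee_pos: [0.5159, -0.3322, 0.3647]
eef_rot: [0.978, 0.207, 0.002, 0.002]
ft_force: [-0.3, -0.6, 0.7]
width: 0.0004
grip_force: 0.0
```

```bash
python3 - <<'E'
from h import *
a=vision.camera('side');np.save('e.npy',a);b=np.load('side.npy')
f=lambda i:cv2.resize(i[110:320,110:390],(400,300))
cv2.imwrite('pics/end.png',np.hstack([f(b),f(a)]));s=status.read_state();print(s['time'],s['ee_pos'],s['ft_force'])
E
```

```text
11.75 [ 0.51540305 -0.33207513  0.36208358] [ 0.3144364  -0.00700059 -0.51126586]
```

View pics/end.png

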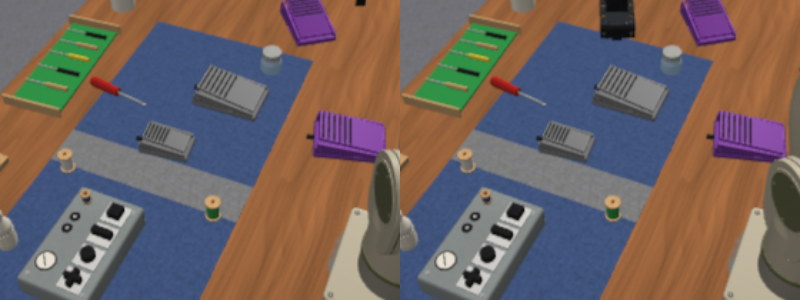

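Before (left) and after (right) look the same: the pedal at about (630,90) is up and unshifted, and the keys are up.

```bash
python3 -c "
from bench import job
print(job.close_job())"
```

```text
the job is handed in; nothing more can be done
None
```

The job is handed in: the square key was pressed to its stop (about 10 N) and released, then the wide grey pedal was held right down for over a second (about 13 N) and released. The last side view shows nothing else moved; no verdict came back.

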